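# Set a D-shaft spindle by its flat in a V-groove cradle

## Task

Turn the spindle over in its V-groove, by pushing on the arms of its star grip, until the flat along the shaft drops onto one of the two sloping faces of the groove (either one will do). Then push it along the groove, under the low bridge, until its end meets the stop, and leave it there. Never lift the spindle out of the groove, and leave the other things on the bench where they are.

Things in the scene. Friction and masses are not known exactly. Their poses are not given: they have to be found in the camera images.
- cradle: fixed cradle: two grey V-blocks in line, 76 mm wide, on a dark base plate 110 x 260 x 10 mm; their V-groove, lined with slick white plastic, runs along the cradle's y axis, from y = -115 to -50 mm and from +60 to +120 mm (open at +y). Origin on the bench under the middle, z up. Groove: lowest line at x = 0, height 44 mm; faces at 45 degrees, ending at height 72 mm, 28 mm either side
- stop_face (a point): face of the stop, at y = -115 mm in the cradle's frame, x = 0, height 70 mm: a dark upright plate across the groove's closed end, top at 86 mm; cradle's axes
- bridge_under (a point): middle of the underside of the low blue bridge, height 90.5 mm, y = -102 mm in the cradle's frame (it spans y = -111 to -93 mm, top at 100 mm, 60 mm between its legs); cradle's axes. The shaft passes under it only with its flat on a face of the groove: its top is then at 88.7 mm, otherwise 92.3 mm
- shaft_mid (a point): middle of the loose spindle's axis and of its star grip. Bright metal shaft, 40 mm diameter, 200 mm long, 0.45 to 0.75 kg, with one flat along its whole length. The frame turns with it: y along the axis, away from the stop; z square to the flat, outward. Axis height: 72.3 mm lying on the round; 68.8 mm, and 3.5 mm sideways, with the flat on a face, where it rests and resists more turning
- star_grip (a point): same point and axes as shaft_mid: centre of the smooth, slippery black star grip, rigid with the shaft, between the two blocks. Hub 52 mm diameter, 22 mm wide along the axis; four round arms in a cross, 13 mm thick with 18 mm balls at the ends, reaching 53 mm from the axis, 45 degrees off the flat's normal (one stands upright when the flat is on a face). A few newtons sideways on an upper arm turn the spindle in place
- shaft_tip (a point): centre of the shaft's end, 100 mm from shaft_mid towards -y, which has to meet the stop (shaft_mid is then at y = -15 mm in the cradle's frame). At the start it stands 28 to 44 mm from the stop, clear of the bridge
- flat_tip (a point): middle of the flat at the shaft's tip, 15 mm from the axis; the flat is 26 mm wide. At the start it faces up, leaning up to 35 degrees to either side; it lies about 58 mm above the bench when the flat is on a face of the groove. Same axes as shaft_mid
- lab_timer: bystander: white three-button timer, 64 x 62 x 20 mm, origin at its underside
- red_cap_bottle: bystander: small white bottle with red cap, 45 mm wide, 78 mm tall, origin at its underside
- petri_dish: bystander: closed dish, 88 mm wide, 16 mm high, origin at its underside
- tape_roll: bystander: roll of yellow tape lying flat, 67 mm wide, 19 mm high, origin at its underside
- white_carton: bystander: small white carton, 100 x 50 x 36 mm, origin at its underside

How it is judged:
By the outcome, as a careful person would: the job done as asked, in the order asked, and still so for the second after the job is handed in, with the robot touching nothing.
It also fails if it takes over 54 s, if anything falls off the work surface, if the arm or the gripper's body presses on something with over 40 N, if the wrist force passes 120 N, or if a joint passes its speed limit or range.

## Robot

A 6-joint arm with a two-finger parallel gripper is mounted at the origin on a cart in front of the work surface, level with it; the furniture and walls round the work are solid. World frame = base frame: x ahead of the robot, y to its left, z up, the work surface at z = 0. Lengths are in m, angles in rad, forces in N, time in s.
With the tool pointing down it reaches from about 0.25 to 0.775 m from the base axis. Payload 4 kg.
Tool frame: the origin (TCP) lies midway between the tips of the shut fingers; the grasp point (between the pads) lies 19 mm behind it (robot.tcp_to_grasp is the distance from the TCP to the grasp point, in m); x points along the fingers, y is the direction in which the jaws open and shut, and the axes are right-handed (so a half turn about x gives the same grasp; the last joint's range is limited). The gripper opens to 94 mm and grips with 3 to 60 N. Pads are 16 mm wide; open, the fingers measure 119 mm over their backs; the gripper's body (75 mm by 177 mm) begins 78 mm behind the grasp point.
Start: joints at [1.083, 0.087, 1.371, -0, 1.684, -0.103], TCP at [0.206, 0.51, 0.206] pointing down, gripper open.
Joint ranges: [-3.1, 3.1], [-0.76, 2.03], [0.27, 2.55], [-1.08, 4.22], [0.17, 2.65], [-2.57, 2.57]. Speed limits (rad/s): [2.79, 2.79, 3.14, 3.14, 3.14, 3.14].

## Interface

Orientations are given as [roll, pitch, yaw] about the fixed x, y, z axes, in that order (R = Rz(yaw) Ry(pitch) Rx(roll)).
In Python, from bench import robot gives the robot as it stands.
- The arm moves only by the tool send_rows, never from a script. Its argument "increments" is a list of rows, each a list of 5 numbers: the opening, from -1 (shut) to 1 (fully open), so that 0 is half open, then the shift along the tool's x, y, z in m, then the turn about the tool's x in rad. In form: [[hand, tx, ty, tz, roll], ...]. A call has 1 to 5 rows; each row is the pose to reach, as a shift and turn from the pose commanded when the call began, along the tool's axes at that moment; what a row does not reach only later rows make up. A row lasts 1/12 s, in which the tool goes at most 41.7 mm and 7.16 degrees, less where a joint would pass 70% of its speed; a pose out of reach is approached as far as the arm can. A call with a gripper value outside its range is refused whole. The fingers move at their own pace and stop on an object; the grip force is fixed at half the most. Time passes only in rows, so rows that repeat a pose let the fingers close. It gives the time, the measured TCP pose, the force and the opening at its end, in the units of the state.
- robot.get_obs(): the state, without advancing time (a new reading comes with each control period).
- robot.snapshot(name): name is "scene" or "top"; returns a dict with "image" (384x512x3 uint8, red, green, blue), "intrinsics" (3x3 intrinsics, pixels), "k1" (the pictures are not rectified: a ray, as slopes to the right and down, at radius r is drawn at 1 + k1 r^2 times it, then the intrinsics apply), "world_from_camera" (4x4, takes a point from camera to world coordinates). Camera axes: x right, y down, z forward; pixel columns grow to the right and rows downward; lengths in m; the calibration is good to about 2 mm. A picture is of the moment at which its call begins. There is no depth.
- robot.close_job(): hands the job in, once; it reports no verdict.
The state is a dict: "time": time; "joint_positions": joint angles; "qvel": joint speeds; "joint_torque": joint torques, N m; "tool_pos": TCP position; "ee_rot": TCP orientation; "wrist_force": force on the tool from outside, world axes, zero at the start; "wrist_torque": the same for the moment, N m; "width": finger opening in m.
Only numpy, scipy, OpenCV 4.12 (cv2) and the standard library are available. Lean on these libraries where they do the work, as an engineer would, in place of code of your own. Each camera call takes 0.05 s, during which the arm holds its last target.

## Working session

There is one attempt and no reset: what is moved stays moved. The work goes in short steps, Python scripts to look and compute and a tool call to move; the robot and the scene stay as the last step left them, time stands still between calls to the robot, and variables do not carry over. Pictures are saved under pics/ and viewed, and the job is handed in when it is done.

Besides the shell and the picture viewer there is one more tool, called after "Emit:" by a JSON object that holds its "api" and its "payload", one argument or row to a line. send_rows: Moves the arm, as the interface text tells. Its arguments: {"type":"object","properties":{"increments":{"type":"array"}},"required":["increments"]}

```bash
mkdir -p pics; ls; python3 - <<'E'
from bench import robot
import cv2,json
o=robot.get_obs();print(o)
for n in("scene","top"):
    s=robot.snapshot(n);cv2.imwrite(f"pics/{n}0.png",s["image"][:,:,::-1]);print(n,s["intrinsics"],s["k1"],s["world_from_camera"])
E
```

```text
pics
{'time': 0.0, 'joint_positions': array([ 1.08290024e+00,  8.79399487e-02,  1.37222374e+00,  2.46186584e-05,
        1.68358165e+00, -1.03092693e-01]), 'qvel': array([ 0.00055557,  0.00172367, -0.00221248,  0.00104289, -0.0020424 ,
       -0.00046091]), 'joint_torque': array([-1.79577869e-04, -3.40177310e+01, -3.02425039e+01,  7.19224149e-02,
        3.29249678e-02, -1.76802346e-04]), 'tool_pos': array([0.20619803, 0.5093082 , 0.20432788]), 'ee_rot': array([-1.68525491,  1.56864351, -2.07005557]), 'wrist_force': array([ 0.3171655 , -1.04627484,  1.1371201 ]), 'wrist_torque': array([-0.00989949,  0.00277162,  0.07321111]), 'width': 0.09391032923987382}
scene [[405.49363912   0.         258.19017153]
 [  0.         405.49363912 188.50133411]
 [  0.           0.           1.        ]] 0.0445874225134508 [[ 0.85486127 -0.40039087  0.32999903  0.11594206]
 [-0.51882924 -0.66617995  0.53574293 -0.65202853]
 [ 0.00533216 -0.62919903 -0.77722593  1.03367838]
 [ 0.          0.          0.          1.        ]]
top [[458.72261707   0.         260.06365127]
 [  0.         458.72261707 196.16250276]
 [  0.           0.           1.        ]] 0.06050356833877021 [[-5.40756091e-04 -9.92930269e-01  1.18697885e-01  3.87580124e-01]
 [-9.99978719e-01  1.30863840e-03  6.39136998e-03 -1.20267934e-03]
 [-6.50151733e-03 -1.18691902e-01 -9.92909846e-01  1.26261945e+00]
 [ 0.00000000e+00  0.00000000e+00  0.00000000e+00  1.00000000e+00]]
```

View pics/scene0.png

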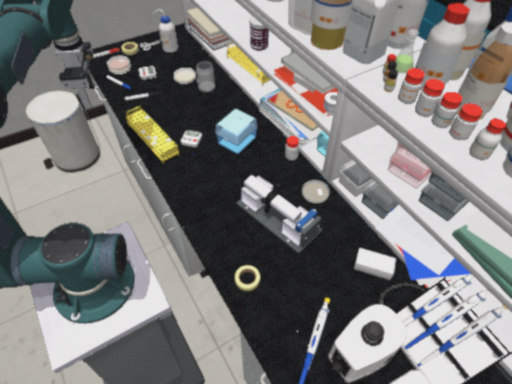

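View pics/top0.png

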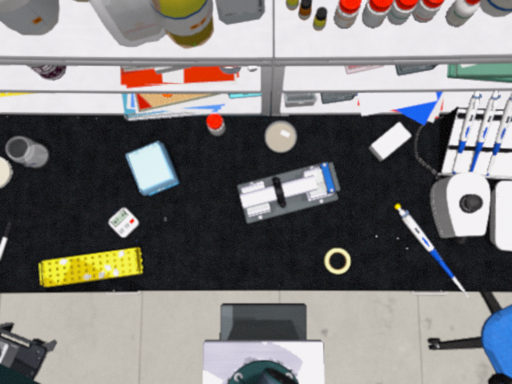

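The scene view shows the cradle around (280,210) with the blue bridge at (308,218). In the top view the cradle spans (238,220) to (340,165), with the bridge on the right at (328,178). I'll zoom in on both.

```bash
python3 - <<'E'
import cv2
t=cv2.imread("pics/top0.png");s=cv2.imread("pics/scene0.png")
cv2.imwrite("pics/tz.png",cv2.resize(t[150:235,225:350],None,fx=6,fy=6,interpolation=cv2.INTER_CUBIC))
cv2.imwrite("pics/sz.png",cv2.resize(s[165:255,225:335],None,fx=6,fy=6,interpolation=cv2.INTER_CUBIC))
E
```

```text
(no output)
```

View pics/tz.png

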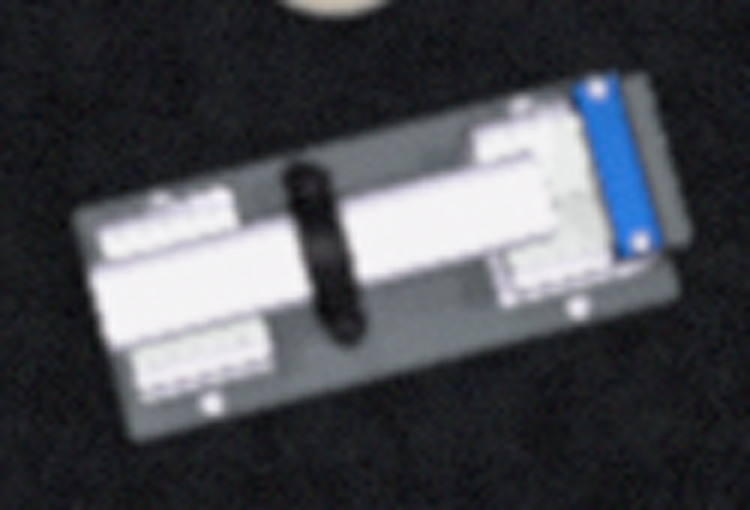

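View pics/sz.png

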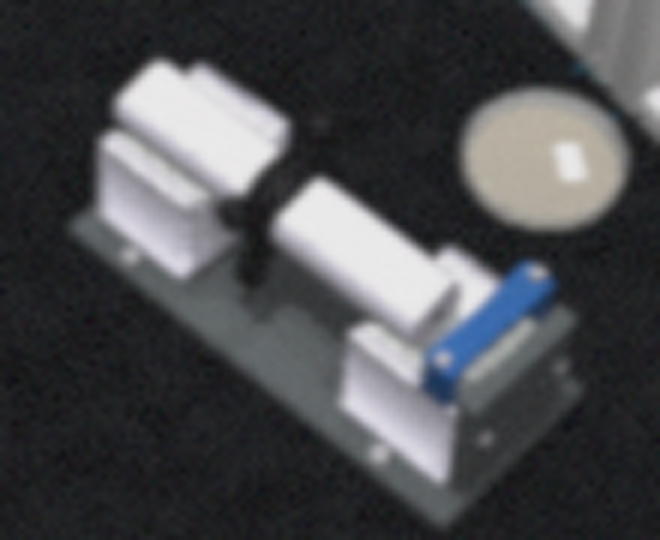

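```bash
cat > h.py <<'E'
import numpy as np,cv2
from scipy.spatial.transform import Rotation as R
from scipy.optimize import brentq, least_squares
def ray(s,uv):
    K=s["intrinsics"];k=s["k1"];T=s["world_from_camera"]
    xd=np.array([(uv[0]-K[0,2])/K[0,0],(uv[1]-K[1,2])/K[1,1]]);rd=np.hypot(*xd)
    r=rd
    for _ in range(30): r=rd/(1+k*r*r)
    x=xd*(r/rd if rd>0 else 1)
    return T[:3,3],T[:3,:3]@np.array([x[0],x[1],1])
def onz(s,uv,z):
    o,d=ray(s,uv);return o+d*(z-o[2])/d[2]
def proj(s,p):
    K=s["intrinsics"];T=s["world_from_camera"];c=T[:3,:3].T@(np.asarray(p)-T[:3,3])
    x=c[:2]/c[2];x=x*(1+s["k1"]*(x@x));return K[:2,:2]@x+K[:2,2]
def Rt(o): return R.from_euler('xyz',o["ee_rot"]).as_matrix()
E
python3 - <<'E'
from bench import robot
from h import *
import pickle
S={n:robot.snapshot(n) for n in("scene","top")}
pickle.dump(S,open("S.pkl","wb"))
t=S["top"]
z=lambda x,y:(x/6+225-.42,y/6+150-.42)
for n,p in dict(TL=(75,213),BL=(138,440),BR=(682,298)).items(): print(n,onz(t,z(*p),.01))
for n,p in dict(screwBL=(211,404),screwBR=(577,308)).items(): print(n,onz(t,z(*p),.01))
print("bridge",onz(t,z(597,88),.1),onz(t,z(641,241),.1))
print("shaft +y end",onz(t,z(92,268),.0723),onz(t,z(118,347),.0723))
o=robot.get_obs();print(Rt(o))
for n,(a,b,c,d) in dict(top=(190,195,260,300),scene=(170,225,250,310)).items():
    im=S[n]["image"][:,:,::-1]
    c4=im[(170 if n=="top" else 178):(214 if n=="top" else 222),(262 if n=="top" else 250):(296 if n=="top" else 290)]
    c4=(255*(np.clip(c4/110.,0,1))**.5).astype('uint8')
    cv2.imwrite(f"pics/star_{n}.png",cv2.resize(c4,None,fx=13,fy=13,interpolation=cv2.INTER_CUBIC))
E
```

```text
TL [0.56819767 0.07024603 0.01      ]
BL [0.46379522 0.04099295 0.01      ]
BR [ 0.52853168 -0.20736872  0.01      ]
screwBL [0.48016761 0.00775834 0.01      ]
screwBR [ 0.5239888  -0.15949744  0.01      ]
bridge [ 0.60888673 -0.15814892  0.1       ] [ 0.54280617 -0.17570776  0.1       ]
shaft +y end [0.53499273 0.05915359 0.0723    ] [0.50040278 0.04769611 0.0723    ]
[[-6.29087248e-04  3.75342963e-01  9.26885788e-01]
 [-1.20247623e-03  9.26885018e-01 -3.75343467e-01]
 [-9.99999079e-01 -1.35068191e-03 -1.31750555e-04]]
```

View pics/star_top.png

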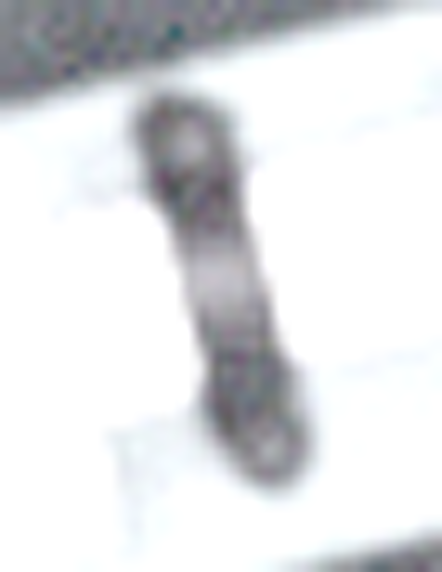

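View pics/star_scene.png

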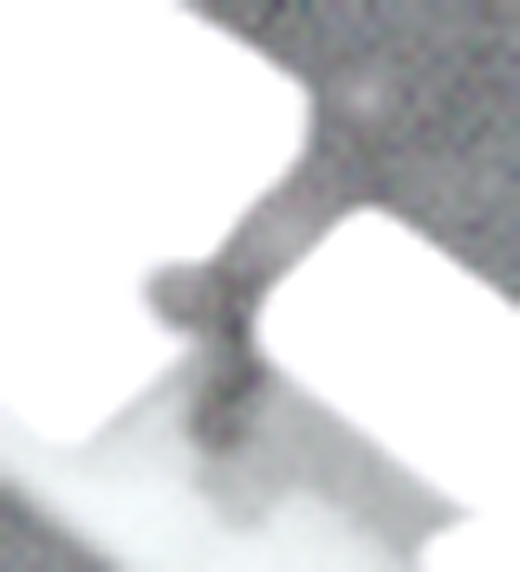

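```bash
cat >> h.py <<'E'
C=np.array([.5495,-.0695,0]);yaw=np.deg2rad(14.8)
Rc=R.from_euler('z',yaw).as_matrix()
def tow(p): return C+Rc@np.asarray(p)
def toc(p): return Rc.T@(np.asarray(p)-C)
def ony(s,uv,y):
    o,d=ray(s,uv);o=toc(o);d=Rc.T@d;return o+d*(y-o[1])/d[1]
E
python3 - <<'E'
from h import *
import pickle
S=pickle.load(open("S.pkl","rb"))
zt=lambda x,y:(x/13+262-.46,y/13+170-.46); zs=lambda x,y:(x/13+250-.46,y/13+178-.46)
def ang(p,zc=.0723): return np.rad2deg(np.arctan2(p[0],p[2]-zc)),np.hypot(p[0],p[2]-zc)
for y in(.022,.027,.032):
  for n,p in dict(C=(178,295),D=(218,430),A=(362,100)).items():
    q=ony(S["scene"],zs(*p),y);print("scene",y,n,q,ang(q))
# top view: ball on circle r=.044: height unknown -> angle by x,  print x,y at heights
for n,p in dict(A=(182,137),B=(267,440)).items():
  for h in(.085,.1,.11): print("top",n,h,toc(onz(S["top"],zt(*p),h)))
E
```

```text
scene 0.022 C [-0.04786687  0.022       0.1111399 ] (np.float64(-50.94360689743481), np.float64(0.06164231385384716))
scene 0.022 D [-0.03302632  0.022       0.04581096] (np.float64(-128.73165794871437), np.float64(0.042336827850388226))
scene 0.022 A [0.01134044 0.022      0.12707625] (np.float64(11.696819097541391), np.float64(0.055937847612642845))
scene 0.027 C [-0.04238568  0.027       0.10141774] (np.float64(-55.512058211978825), np.float64(0.05142362485682175))
scene 0.027 D [-0.02738873  0.027       0.03540033] (np.float64(-143.4153904841447), np.float64(0.04595354233267027))
scene 0.027 A [0.01744558 0.027      0.11752204] (np.float64(21.095426522448907), np.float64(0.04847041375022468))
scene 0.032 C [-0.0369045   0.032       0.09169559] (np.float64(-62.275308197302586), np.float64(0.0416908970103843))
scene 0.032 D [-0.02175115  0.032       0.02498971] (np.float64(-155.3091461770031), np.float64(0.05207087377628036))
scene 0.032 A [0.02355073 0.032      0.10796783] (np.float64(33.43595396040579), np.float64(0.042741438303872885))
top A 0.085 [0.02927278 0.02917661 0.085     ]
top A 0.1 [0.0271281 0.0301729 0.1      ]
top A 0.11 [0.02569831 0.03083709 0.11      ]
top B 0.085 [-0.03377559  0.02868014  0.085     ]
top B 0.1 [-0.03511719  0.02968275  0.1       ]
top B 0.11 [-0.03601159  0.03035116  0.11      ]
```

```bash
python3 - <<'E'
from h import *
import pickle
S=pickle.load(open("S.pkl","rb"))
for r in(62,90,113):
  print(r,[(z,*onz(S["top"],(265,r),z)[:2].round(3)) for z in(0,.1,.2,.3,.4,.5)])
for uv in((345,92),(325,160),(335,195)):
  print(uv,[(z,*onz(S["scene"],uv,z)[:2].round(3)) for z in(0,.1,.2,.3,.4,.5)])
im=S["scene"]["image"][60:280,240:460,::-1]
cv2.imwrite("pics/shelf.png",cv2.resize(im,None,fx=2.7,fy=2.7,interpolation=cv2.INTER_CUBIC))
E
```

```text
62 [(0, np.float64(0.925), np.float64(-0.007)), (0.1, np.float64(0.882), np.float64(-0.007)), (0.2, np.float64(0.839), np.float64(-0.006)), (0.3, np.float64(0.797), np.float64(-0.006)), (0.4, np.float64(0.754), np.float64(-0.005)), (0.5, np.float64(0.712), np.float64(-0.005))]
90 [(0, np.float64(0.842), np.float64(-0.007)), (0.1, np.float64(0.806), np.float64(-0.007)), (0.2, np.float64(0.77), np.float64(-0.006)), (0.3, np.float64(0.734), np.float64(-0.006)), (0.4, np.float64(0.698), np.float64(-0.005)), (0.5, np.float64(0.662), np.float64(-0.005))]
113 [(0, np.float64(0.775), np.float64(-0.007)), (0.1, np.float64(0.745), np.float64(-0.007)), (0.2, np.float64(0.714), np.float64(-0.006)), (0.3, np.float64(0.683), np.float64(-0.006)), (0.4, np.float64(0.652), np.float64(-0.005)), (0.5, np.float64(0.622), np.float64(-0.005))]
(345, 92) [(0, np.float64(1.117), np.float64(0.309)), (0.1, np.float64(1.02), np.float64(0.216)), (0.2, np.float64(0.923), np.float64(0.123)), (0.3, np.float64(0.826), np.float64(0.03)), (0.4, np.float64(0.729), np.float64(-0.063)), (0.5, np.float64(0.633), np.float64(-0.156))]
(325, 160) [(0, np.float64(0.82), np.float64(0.05)), (0.1, np.float64(0.752), np.float64(-0.018)), (0.2, np.float64(0.684), np.float64(-0.086)), (0.3, np.float64(0.616), np.float64(-0.154)), (0.4, np.float64(0.548), np.float64(-0.222)), (0.5, np.float64(0.479), np.float64(-0.29))]
(335, 195) [(0, np.float64(0.754), np.float64(-0.091)), (0.1, np.float64(0.692), np.float64(-0.145)), (0.2, np.float64(0.63), np.float64(-0.199)), (0.3, np.float64(0.569), np.float64(-0.254)), (0.4, np.float64(0.507), np.float64(-0.308)), (0.5, np.float64(0.445), np.float64(-0.362))]
```

View pics/shelf.png

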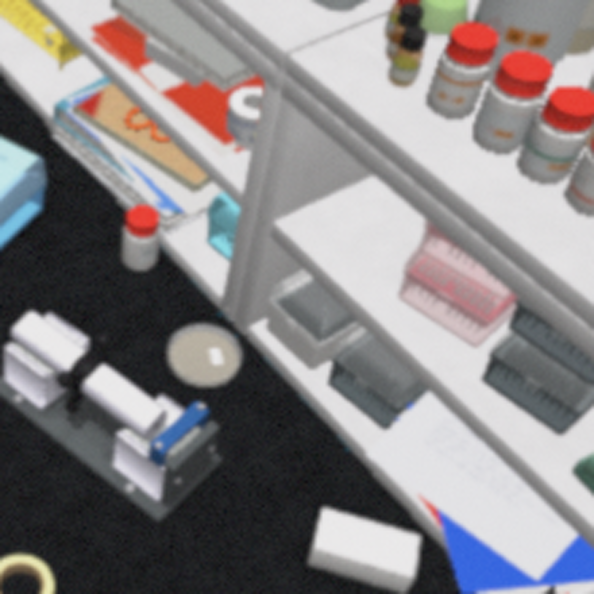

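The top view puts the upper arms at about +37° and −53°, so the flat leans about 8–15° toward −x, the robot's side. I'll turn it that way, pushing from the far side toward the robot. First I'll shut the fingers and move over.

Emit:
{"api": "send_rows", "payload": {
  "increments": [
    [-1, 0, -0.02, 0.034, -0.12],
    [-1, 0, -0.04, 0.068, -0.24],
    [-1, 0, -0.06, 0.102, -0.36],
    [-1, 0, -0.08, 0.136, -0.48],
    [-1, 0, -0.1, 0.17, -0.6]
  ]
}}

```text
time: 0.62
tool_pos: [0.3208, 0.3604, 0.2053]
ee_rot: [-1.666, 1.571, -1.483]
wrist_force: [0.7, 1.2, 0.1]
width: 0.0639
```

```bash
cat > st.py <<'E'
from bench import robot
from h import *
import sys
o=robot.get_obs();M=Rt(o);p=o["tool_pos"]
print("t",o["time"],"pos",p.round(4),"cradle",toc(p).round(4),"F",Rc.T@o["wrist_force"],"j",o["joint_positions"].round(2),"w",o["width"])
print("yaw err deg (tool y vs cradle y)",np.rad2deg(np.arctan2(*(Rc.T@M[:,1])[[0,1]])).round(2), "xaxis",M[:,0].round(3))
if len(sys.argv)>3:
    t=np.array(list(map(float,sys.argv[1:4])))/1000
    print("shift tool", (M.T@(tow(t)-p)).round(4))
E
python3 st.py 62 30 205
```

```text
t 0.6167 pos [0.3208 0.3604 0.2053] cradle [-0.1113  0.4741  0.2053] F [0.98916686 0.94264508 0.0635506 ] j [ 0.73 -0.06  1.52 -0.    1.68 -1.03] w 0.06385477790298881
yaw err deg (tool y vs cradle y) 4.28 xaxis [ 0. -0. -1.]
shift tool [ 4.000e-04 -4.299e-01  2.060e-01]
```

Emit:
{"api": "send_rows", "payload": {
  "increments": [
    [-1, 0, -0.036, 0.016, -0.042],
    [-1, 0, -0.072, 0.032, -0.042],
    [-1, 0, -0.108, 0.048, -0.042],
    [-1, 0, -0.144, 0.064, -0.042],
    [-1, 0, -0.18, 0.08, -0.042]
  ]
}}

```text
time: 1.03
tool_pos: [0.4313, 0.1971, 0.2055]
ee_rot: [0.561, 1.57, 0.781]
wrist_force: [-0.7, 0.8, 0.2]
width: 0.0306
```

Emit:
{"api": "send_rows", "payload": {
  "increments": [
    [-1, 0, -0.036, 0.016, 0],
    [-1, 0, -0.072, 0.032, 0],
    [-1, 0, -0.108, 0.048, 0],
    [-1, 0, -0.144, 0.064, 0],
    [-1, 0, -0.18, 0.08, 0]
  ]
}}

```text
time: 1.45
tool_pos: [0.5488, 0.0388, 0.2054]
ee_rot: [1.668, 1.571, 1.887]
wrist_force: [0.5, 0.1, -0.3]
width: 0.0007
```

```bash
python3 st.py 62 30 205
```

```text
t 1.45 pos [0.5488 0.0388 0.2054] cradle [0.0269 0.1049 0.2054] F [ 0.52085662 -0.05738042 -0.26954633] j [-0.03  0.09  1.37  0.    1.68 -1.82] w 0.0006708333177269112
yaw err deg (tool y vs cradle y) 2.23 xaxis [-0.  0. -1.]
shift tool [ 0.0003 -0.0734  0.038 ]
```

Emit:
{"api": "send_rows", "payload": {
  "increments": [
    [-1, 0, -0.033, 0.017, -0.03],
    [-1, 0, -0.066, 0.034, -0.03],
    [-1, 0, -0.066, 0.034, -0.03],
    [-1, 0, -0.066, 0.034, -0.03]
  ]
}}

```text
time: 1.78
tool_pos: [0.5959, -0.0179, 0.204]
ee_rot: [2.621, 1.568, 2.868]
wrist_force: [-0.7, 0.1, 0.1]
width: 0.0004
```

```bash
python3 st.py 62 30 102
```

```text
t 1.7833 pos [ 0.5959 -0.0179  0.204 ] cradle [0.058 0.038 0.204] F [-0.67468333  0.27355982  0.10715534] j [-0.13  0.19  1.26  0.    1.7  -1.94] w 0.00039158417242540826
yaw err deg (tool y vs cradle y) 0.67 xaxis [-0.003  0.001 -1.   ]
shift tool [ 0.102  -0.0081  0.0043]
```

Emit:
{"api": "send_rows", "payload": {
  "increments": [
    [-1, 0.02, -0.008, 0.003, -0.012],
    [-1, 0.05, -0.008, 0.003, -0.012],
    [-1, 0.08, -0.008, 0.003, -0.012],
    [-1, 0.1, -0.008, 0.003, -0.012],
    [-1, 0.1, -0.008, 0.003, -0.012]
  ]
}}

```text
time: 2.2
tool_pos: [0.5961, -0.0214, 0.0998]
ee_rot: [2.691, 1.56, 2.954]
wrist_force: [-0.6, -0.2, 0.2]
width: 0.0006
```

```bash
python3 st.py 36 30 102;python3 - <<'E'
from bench import robot
from h import *
for n,b in(("top",(150,235,225,350)),("scene",(165,255,225,335))):
    s=robot.snapshot(n);i=s["image"][b[0]:b[1],b[2]:b[3],::-1];i=(255*np.clip(i/200.,0,1)**.6).astype('uint8')
    cv2.imwrite(f"pics/{n}1.png",cv2.resize(i,None,fx=6,fy=6,interpolation=cv2.INTER_CUBIC))
E
```

```text
t 2.2 pos [ 0.5961 -0.0214  0.0998] cradle [0.0573 0.0346 0.0998] F [-0.65729657 -0.02764372  0.2459647 ] j [-0.13  0.24  1.41  0.    1.51 -1.97] w 0.0005629797676753204
yaw err deg (tool y vs cradle y) -0.28 xaxis [-0.011  0.002 -1.   ]
shift tool [-0.002  -0.0045 -0.0214]
```

View pics/scene1.png

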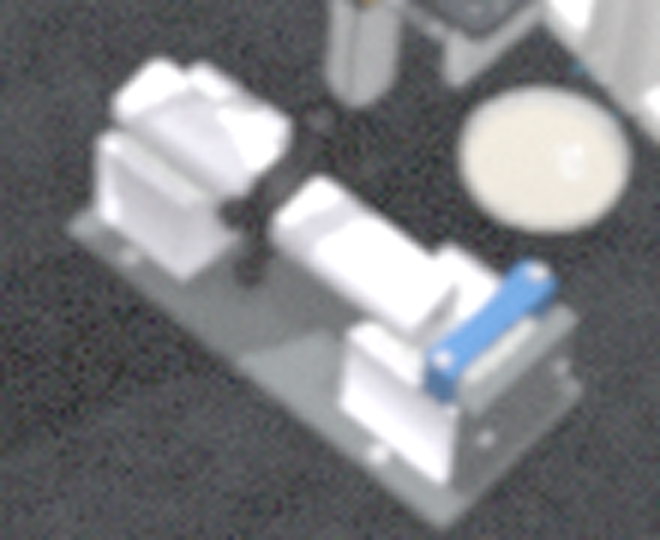

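View pics/top1.png

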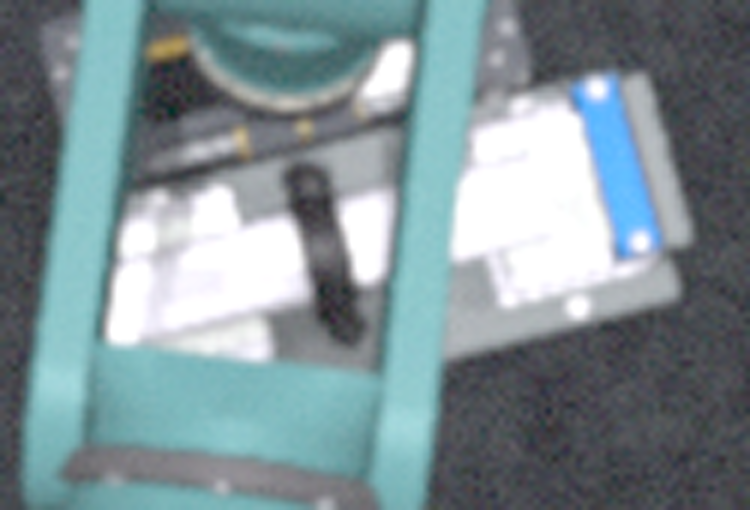

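Emit:
{"api": "send_rows", "payload": {
  "increments": [
    [-1, -0.003, -0.0045, -0.005, 0.003],
    [-1, -0.003, -0.0045, -0.01, 0.003],
    [-1, -0.003, -0.0045, -0.014, 0.003],
    [-1, -0.003, -0.0045, -0.017, 0.003],
    [-1, -0.003, -0.0045, -0.02, 0.003]
  ]
}}

```text
time: 2.72
tool_pos: [0.5827, -0.0331, 0.1097]
ee_rot: [-0.263, 1.568, -0.005]
wrist_force: [2.4, 1.8, 1.0]
width: 0.0001
```

```bash
python3 st.py -17 30 102
```

```text
t 2.7167 pos [ 0.5827 -0.0331  0.1097] cradle [0.0414 0.0267 0.1097] F [2.75120246 1.10717549 0.99196946] j [-0.15  0.2   1.44  0.    1.5  -1.98] w 8.21829350819545e-05
yaw err deg (tool y vs cradle y) -0.0 xaxis [ 0.003 -0.    -1.   ]
shift tool [ 0.0076  0.0033 -0.0584]
```

Emit:
{"api": "send_rows", "payload": {
  "increments": [
    [-1, 0, 0.002, 0.008, 0],
    [-1, 0.004, 0.003, 0.01, 0],
    [-1, 0.007, 0.003, 0.01, 0],
    [-1, 0.007, 0.003, 0.005, 0],
    [-1, 0.007, 0.003, 0.0, 0]
  ]
}}

```text
time: 3.13
tool_pos: [0.5809, -0.0299, 0.1004]
ee_rot: [2.724, 1.569, 2.983]
wrist_force: [1.4, 0.3, 0.4]
width: 0.0007
```

```bash
python3 st.py -17 30 102
```

```text
t 3.1333 pos [ 0.5809 -0.0299  0.1004] cradle [0.0405 0.0303 0.1004] F [ 1.44288699 -0.09910028  0.39683857] j [-0.15  0.2   1.45  0.    1.49 -1.98] w 0.0007000542738829078
yaw err deg (tool y vs cradle y) -0.04 xaxis [-0.002  0.    -1.   ]
shift tool [-0.0015 -0.0002 -0.0575]
```

Emit:
{"api": "send_rows", "payload": {
  "increments": [
    [-1, -0.0015, 0, -0.004, 0],
    [-1, -0.0015, 0, -0.008, 0],
    [-1, -0.0015, 0, -0.012, 0],
    [-1, -0.0015, 0, -0.016, 0],
    [-1, -0.0015, 0, -0.02, 0]
  ]
}}

```text
time: 3.55
tool_pos: [0.5619, -0.0353, 0.1033]
ee_rot: [-0.293, 1.57, -0.034]
wrist_force: [0.5, -1.1, 1.0]
width: 0.0004
```

```bash
python3 st.py -17 30 102
```

```text
t 3.55 pos [ 0.5619 -0.0353  0.1033] cradle [0.0208 0.0299 0.1033] F [ 0.22738398 -1.19474097  0.97872432] j [-0.16  0.16  1.5   0.    1.49 -1.99] w 0.00041994811427051976
yaw err deg (tool y vs cradle y) -0.01 xaxis [ 0.001 -0.    -1.   ]
shift tool [ 0.0013  0.0001 -0.0378]
```

Emit:
{"api": "send_rows", "payload": {
  "increments": [
    [-1, 0, 0, -0.004, 0],
    [-1, 0, 0, -0.008, 0],
    [-1, 0, 0, -0.012, 0]
  ]
}}

```text
time: 3.8
tool_pos: [0.5501, -0.0383, 0.1029]
ee_rot: [2.172, 1.571, 2.43]
wrist_force: [0.5, -0.1, -0.7]
width: 0.0004
```

```bash
python3 st.py -17 30 102
```

```text
t 3.8 pos [ 0.5501 -0.0383  0.1029] cradle [0.0086 0.03   0.1029] F [ 0.48817367 -0.21460787 -0.66258153] j [-0.17  0.13  1.53  0.    1.48 -2.  ] w 0.00041281206871749435
yaw err deg (tool y vs cradle y) -0.01 xaxis [-0.  0. -1.]
shift tool [ 0.001   0.     -0.0256]
```

```bash
cat > pic.py <<'E'
from bench import robot
from h import *
import sys
n,name=sys.argv[1:3]
b=dict(top=(150,235,225,350),scene=(165,255,225,335))[n]
s=robot.snapshot(n);i=s["image"][b[0]:b[1],b[2]:b[3],::-1];i=(255*np.clip(i/200.,0,1)**.6).astype('uint8')
cv2.imwrite(f"pics/{name}.png",cv2.resize(i,None,fx=6,fy=6,interpolation=cv2.INTER_CUBIC))
E
python3 pic.py scene s2
```

```text
(no output)
```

View pics/s2.png

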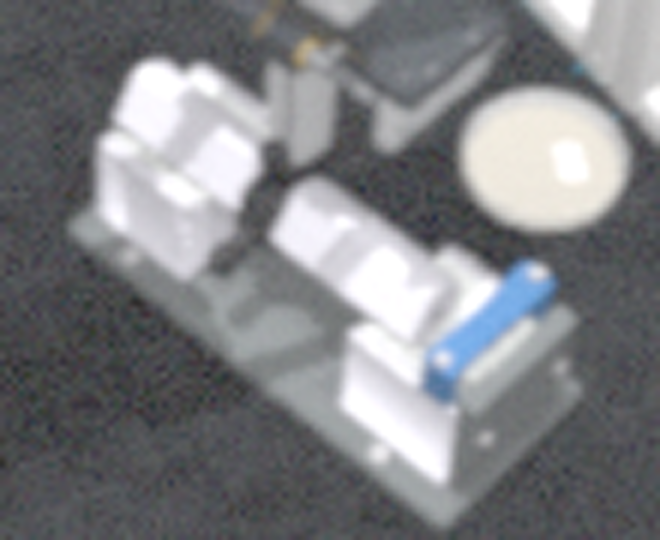

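The picture shows the arm ball at about (270,160), now just past upright, with the near arm ball down at (220,258). It is turning in place, so I'll carry on.

Emit:
{"api": "send_rows", "payload": {
  "increments": [
    [-1, 0, 0, -0.004, 0],
    [-1, 0, 0, -0.008, 0],
    [-1, 0, 0, -0.012, 0],
    [-1, 0, 0, -0.016, 0]
  ]
}}

```text
time: 4.18
tool_pos: [0.5348, -0.0424, 0.1029]
ee_rot: [1.225, 1.571, 1.484]
wrist_force: [0.9, 0.3, 0.4]
width: 0.0005
```

Emit:
{"api": "send_rows", "payload": {
  "increments": [
    [-1, 0, 0, -0.004, 0],
    [-1, 0, 0, -0.008, 0],
    [-1, 0, 0, -0.01, 0]
  ]
}}

```text
time: 4.43
tool_pos: [0.5249, -0.045, 0.1029]
ee_rot: [2.642, 1.57, 2.901]
wrist_force: [0.2, 1.0, 0.7]
width: 0.0004
```

```bash
python3 st.py -17 30 102; python3 pic.py scene s3;  python3 pic.py top t3
```

```text
t 4.4333 pos [ 0.5249 -0.045   0.1029] cradle [-0.0176  0.03    0.1029] F [0.43605252 0.95890979 0.68806258] j [-0.19  0.08  1.58  0.    1.48 -2.02] w 0.00044100125088989534
yaw err deg (tool y vs cradle y) -0.01 xaxis [-0.  0. -1.]
shift tool [ 0.0009 -0.      0.0006]
```

View pics/s3.png

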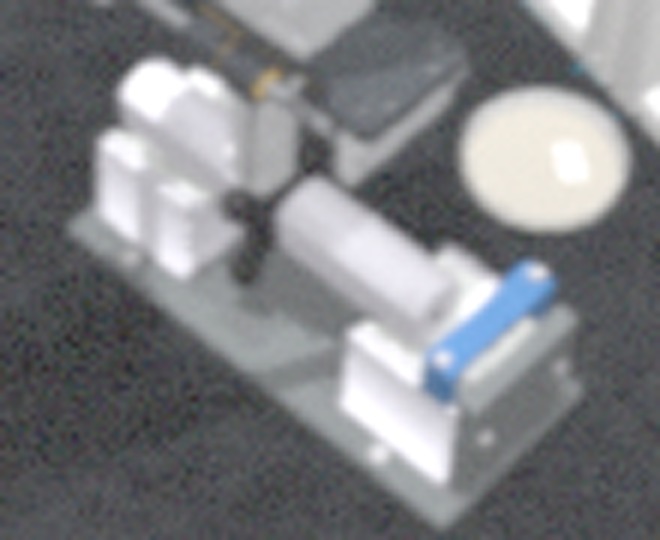

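View pics/t3.png

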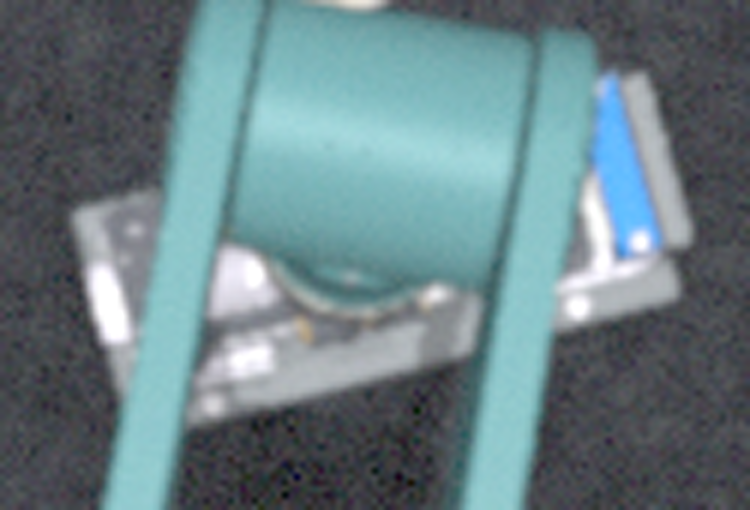

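Emit:
{"api": "send_rows", "payload": {
  "increments": [
    [-1, -0.025, 0, 0.002, 0],
    [-1, -0.05, 0, 0.002, 0],
    [-1, -0.055, 0, 0.03, 0],
    [-1, -0.055, 0, 0.06, 0],
    [-1, -0.055, 0, 0.077, 0]
  ]
}}

```text
time: 4.95
tool_pos: [0.6022, -0.0248, 0.159]
ee_rot: [-0.285, 1.568, -0.026]
wrist_force: [-0.4, -0.1, -0.7]
width: 0.0002
```

Emit:
{"api": "send_rows", "payload": {
  "increments": [
    [-1, 0, 0, 0, 0],
    [-1, 0.02, 0, 0, 0],
    [-1, 0.04, 0, 0, 0],
    [-1, 0.055, 0, 0, 0],
    [-1, 0.055, 0, 0, 0]
  ]
}}

```text
time: 5.37
tool_pos: [0.5962, -0.0251, 0.0984]
ee_rot: [2.78, 1.561, 3.038]
wrist_force: [-0.4, -0.1, -0.5]
width: 0.0003
```

```bash
python3 st.py 42 30 102; python3 pic.py scene s4;  python3 pic.py top t4
```

```text
t 5.3667 pos [ 0.5962 -0.0251  0.0984] cradle [0.0565 0.031  0.0984] F [-0.4003932 -0.0314006 -0.4576162] j [-0.14  0.24  1.41 -0.    1.5  -1.97] w 0.0002607426391841265
yaw err deg (tool y vs cradle y) -0.01 xaxis [-0.009  0.001 -1.   ]
shift tool [-0.0035 -0.001  -0.0146]
```

View pics/s4.png

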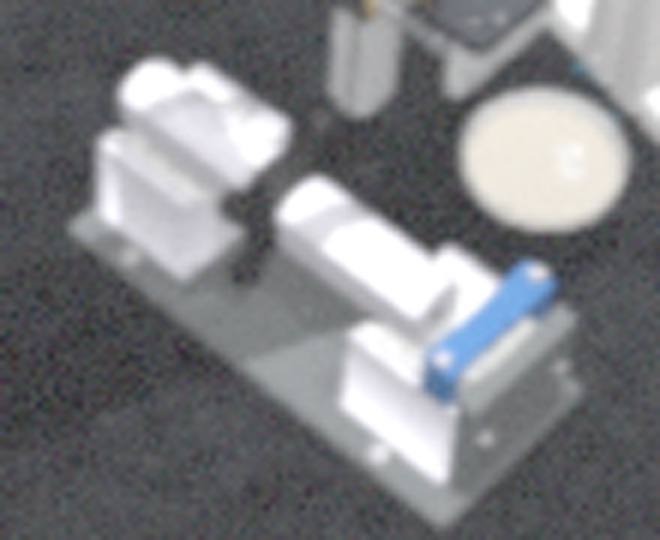

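View pics/t4.png

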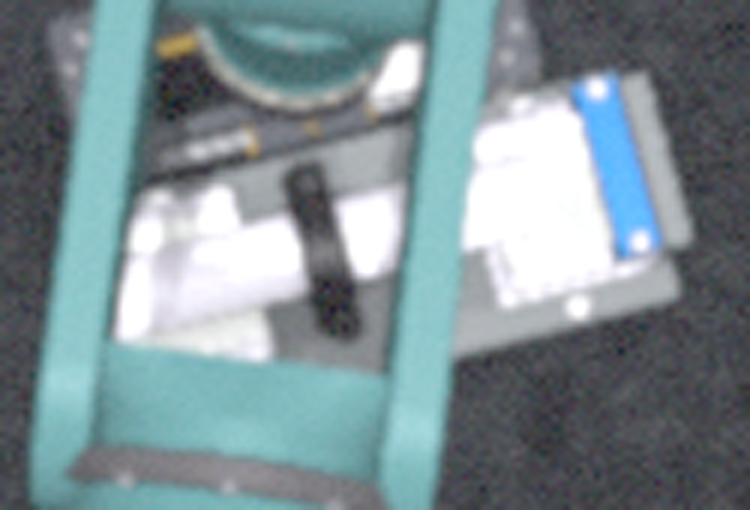

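Emit:
{"api": "send_rows", "payload": {
  "increments": [
    [-1, 0, 0, -0.005, 0],
    [-1, 0, 0, -0.01, 0],
    [-1, 0, 0, -0.014, 0],
    [-1, 0, 0, -0.018, 0],
    [-1, 0, 0, -0.022, 0]
  ]
}}

```text
time: 5.88
tool_pos: [0.5789, -0.031, 0.1042]
ee_rot: [-0.299, 1.568, -0.041]
wrist_force: [0.8, 1.1, 0.2]
width: 0.0004
```

Emit:
{"api": "send_rows", "payload": {
  "increments": [
    [-1, 0, 0, -0.003, 0],
    [-1, 0, 0, -0.006, 0],
    [-1, 0, 0, -0.009, 0],
    [-1, 0, 0, -0.009, 0]
  ]
}}

```text
time: 6.22
tool_pos: [0.5692, -0.0332, 0.1028]
ee_rot: [2.844, 1.57, 3.102]
wrist_force: [0.2, 0.8, -0.5]
width: 0.0002
```

```bash
python3 st.py 25 30 102; python3 pic.py scene s5
```

```text
t 6.2167 pos [ 0.5692 -0.0332  0.1028] cradle [0.0284 0.03   0.1028] F [ 0.38142879  0.72251934 -0.46798123] j [-0.16  0.17  1.48 -0.    1.49 -1.99] w 0.00020554359610114585
yaw err deg (tool y vs cradle y) -0.01 xaxis [-0.001  0.    -1.   ]
shift tool [ 0.0008 -0.     -0.0034]
```

View pics/s5.png

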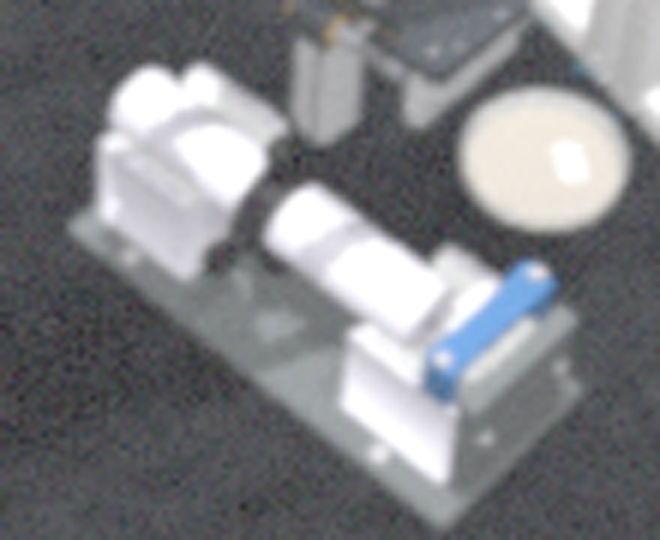

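Emit:
{"api": "send_rows", "payload": {
  "increments": [
    [-1, -0.03, 0, 0.004, 0],
    [-1, -0.06, 0, 0.004, 0],
    [-1, -0.06, 0.035, -0.005, 0],
    [-1, -0.06, 0.07, -0.015, 0],
    [-1, -0.06, 0.105, -0.025, 0]
  ]
}}

```text
time: 6.68
tool_pos: [0.5189, 0.0626, 0.1636]
ee_rot: [-0.004, 1.569, 0.252]
wrist_force: [0.5, 0.9, 0.5]
width: 0.0003
```

Emit:
{"api": "send_rows", "payload": {
  "increments": [
    [-1, 0, 0.035, -0.007, 0],
    [-1, 0, 0.035, -0.007, 0],
    [-1, 0, 0.035, -0.007, 0]
  ]
}}

```text
time: 6.93
tool_pos: [0.5028, 0.0954, 0.1632]
ee_rot: [-0.578, 1.57, -0.316]
wrist_force: [0.5, -0.6, -0.0]
width: 0.0006
```

```bash
python3 st.py -4 160 77; python3 pic.py scene s6; python3 pic.py top t6
```

```text
t 6.9333 pos [0.5028 0.0954 0.1632] cradle [-0.0031  0.1713  0.1632] F [ 0.38346099 -0.67351334 -0.0219966 ] j [ 0.08  0.01  1.53 -0.    1.6  -1.76] w 0.0005945388422587924
yaw err deg (tool y vs cradle y) -0.21 xaxis [ 0.001 -0.    -1.   ]
shift tool [ 0.0862 -0.0113 -0.001 ]
```

View pics/s6.png

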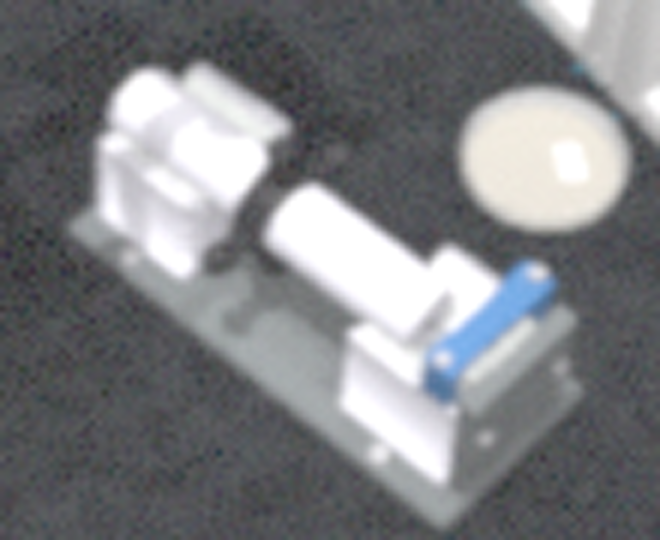

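View pics/t6.png

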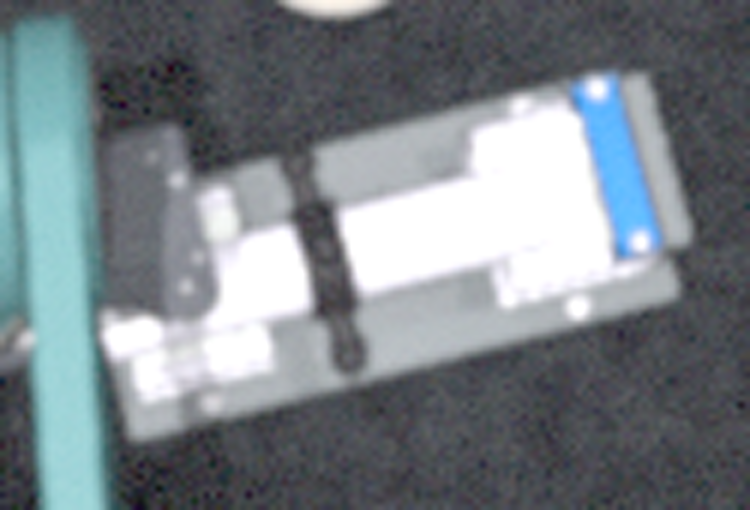

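Both views show the cross with one arm upright at (322,255) in the top view, two arms level, and the shaft shifted toward −x. The flat is seated on the −x face, so I'll go down behind the +y end and push along the groove.

Emit:
{"api": "send_rows", "payload": {
  "increments": [
    [-1, 0.01, -0.003, 0, -0.003],
    [-1, 0.035, -0.005, 0, -0.003],
    [-1, 0.06, -0.005, 0, -0.003],
    [-1, 0.085, -0.005, 0, -0.003],
    [-1, 0.092, -0.005, 0, -0.003]
  ]
}}

```text
time: 7.45
tool_pos: [0.5018, 0.0875, 0.0656]
ee_rot: [2.974, 1.562, -3.05]
wrist_force: [-1.3, -1.0, -1.6]
width: 0.0007
```

Emit:
{"api": "send_rows", "payload": {
  "increments": [
    [-1, 0, 0, 0, 0],
    [-1, 0, 0, 0, 0]
  ]
}}

```text
time: 7.62
tool_pos: [0.5049, 0.0884, 0.0709]
ee_rot: [3.063, 1.57, -2.96]
wrist_force: [1.0, 0.4, -0.2]
width: 0.0005
```

```bash
python3 st.py -3.5 142 70; python3 pic.py scene s7
```

```text
t 7.6167 pos [0.5049 0.0884 0.0709] cradle [-0.0028  0.1641  0.0709] F [ 1.04247011  0.17084811 -0.20516021] j [ 0.06  0.07  1.66 -0.    1.41 -1.77] w 0.0004827404020147457
yaw err deg (tool y vs cradle y) -0.11 xaxis [-0. -0. -1.]
shift tool [ 0.0009 -0.0221 -0.0007]
```

View pics/s7.png

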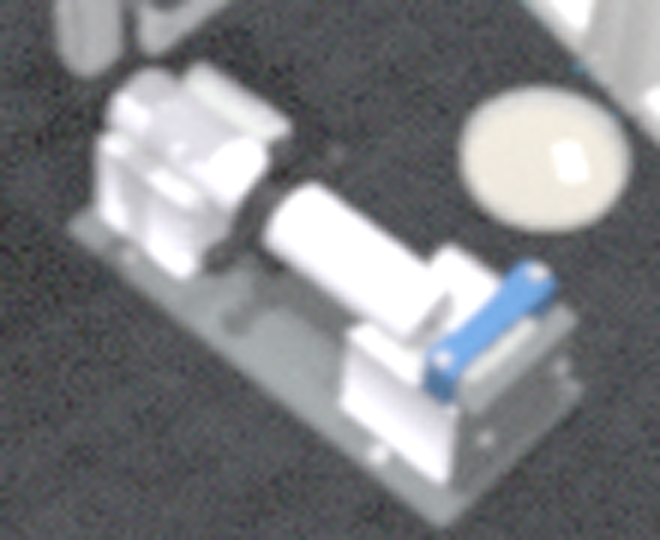

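Finger pair is visible at the upper left (90,60), behind the shaft end. Pushing slowly.

Emit:
{"api": "send_rows", "payload": {
  "increments": [
    [-1, 0, -0.006, 0, 0],
    [-1, 0, -0.011, 0, 0],
    [-1, 0, -0.015, 0, 0],
    [-1, 0, -0.019, 0, 0],
    [-1, 0, -0.023, 0, 0]
  ]
}}

```text
time: 8.08
tool_pos: [0.5109, 0.0667, 0.0716]
ee_rot: [0.211, 1.57, 0.472]
wrist_force: [0.2, 1.9, 0.5]
width: 0.0007
```

Emit:
{"api": "send_rows", "payload": {
  "increments": [
    [-1, 0, -0.004, 0, 0],
    [-1, 0, -0.008, 0, 0],
    [-1, 0, -0.012, 0, 0],
    [-1, 0, -0.016, 0, 0],
    [-1, 0, -0.02, 0, 0]
  ]
}}

```text
time: 8.5
tool_pos: [0.5157, 0.0475, 0.071]
ee_rot: [1.17, 1.57, 1.432]
wrist_force: [-0.4, 1.4, -0.1]
width: 0.0007
```

```bash
python3 st.py -3.5 97.5 70; python3 pic.py scene s8; python3 pic.py top t8
```

```text
t 8.5 pos [0.5157 0.0475 0.071 ] cradle [-0.0028  0.1218  0.071 ] F [-0.01096444  1.43234827 -0.05007574] j [-0.02  0.08  1.65  0.    1.41 -1.85] w 0.0006779821032988358
yaw err deg (tool y vs cradle y) -0.2 xaxis [ 0.  0. -1.]
shift tool [ 0.001  -0.0242 -0.0008]
```

View pics/s8.png

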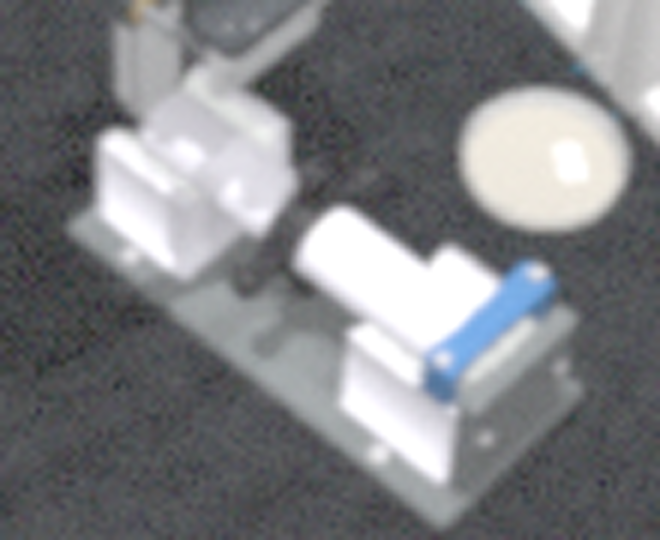

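View pics/t8.png

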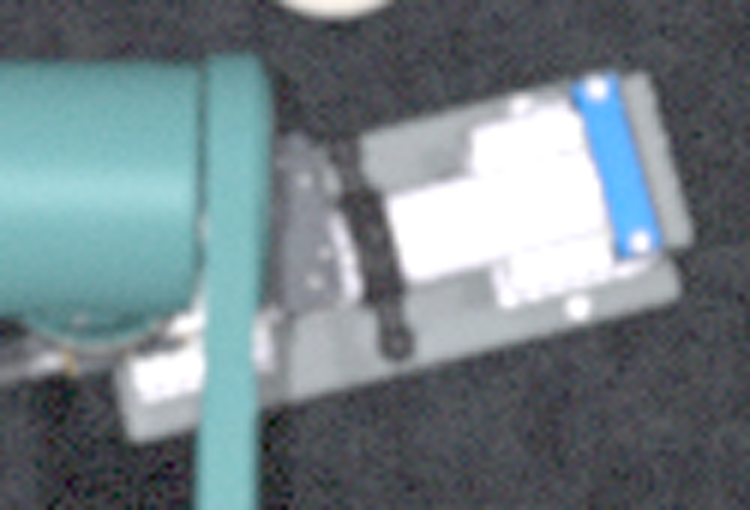

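The shaft is sliding at about 1.5 N and its tip has reached the bridge edge, with the upright arm still centred at (372,240) in the top view. I'll continue.

Emit:
{"api": "send_rows", "payload": {
  "increments": [
    [-1, 0, -0.003, 0, 0],
    [-1, 0, -0.006, 0, 0],
    [-1, 0, -0.009, 0, 0],
    [-1, 0, -0.012, 0, 0]
  ]
}}

```text
time: 8.93
tool_pos: [0.5186, 0.0359, 0.0708]
ee_rot: [2.674, 1.57, 2.936]
wrist_force: [-1.1, 1.2, 0.1]
width: 0.0004
```

Emit:
{"api": "send_rows", "payload": {
  "increments": [
    [-1, 0, -0.002, 0, 0],
    [-1, 0, -0.004, 0, 0],
    [-1, 0, -0.006, 0, 0],
    [-1, 0, -0.008, 0, 0]
  ]
}}

```text
time: 9.27
tool_pos: [0.5206, 0.0282, 0.0708]
ee_rot: [2.694, 1.57, 2.955]
wrist_force: [-0.6, 0.7, -1.3]
width: 0.0005
```

```bash
python3 st.py -3.5 97.5 70
```

```text
t 9.2667 pos [0.5206 0.0282 0.0708] cradle [-0.0029  0.1018  0.0708] F [-0.37826035  0.81306537 -1.32645011] j [-0.05  0.09  1.64  0.    1.41 -1.89] w 0.0004597864623495818
yaw err deg (tool y vs cradle y) -0.19 xaxis [-0.001  0.    -1.   ]
shift tool [ 0.0008 -0.0043 -0.0006]
```

Emit:
{"api": "send_rows", "payload": {
  "increments": [
    [-1, 0, -0.001, 0, 0],
    [-1, 0, -0.002, 0, 0],
    [-1, 0, -0.003, 0, 0],
    [-1, 0, -0.003, 0, 0]
  ]
}}

```text
time: 9.6
tool_pos: [0.5213, 0.0257, 0.0709]
ee_rot: [2.054, 1.57, 2.315]
wrist_force: [-1.4, 1.3, -0.1]
width: 0.0005
```

Emit:
{"api": "send_rows", "payload": {
  "increments": [
    [-1, 0, -0.001, 0, 0],
    [-1, 0, -0.002, 0, 0],
    [-1, 0, -0.002, 0, 0]
  ]
}}

```text
time: 9.85
tool_pos: [0.5213, 0.0256, 0.0709]
ee_rot: [1.682, 1.566, 1.944]
wrist_force: [-3.7, 7.2, 1.4]
width: 0.0009
```

```bash
python3 st.py -3.5 97.5 70
```

```text
t 9.85 pos [0.5213 0.0256 0.0709] cradle [-0.0029  0.0992  0.0709] F [-1.7355872   7.90776703  1.43304515] j [-0.06  0.09  1.64  0.    1.41 -1.9 ] w 0.0008952818717394802
yaw err deg (tool y vs cradle y) -0.22 xaxis [-0.002  0.004 -1.   ]
shift tool [ 0.0009 -0.0017 -0.0006]
```

Force jumped to 8 N with no further travel, and the position is within about 2 mm of where the stop should be. I'll press slightly more to confirm, then back off.

Emit:
{"api": "send_rows", "payload": {
  "increments": [
    [-1, 0, -0.0015, 0, 0],
    [-1, 0, -0.0015, 0, 0],
    [-1, 0, -0.0015, 0, 0]
  ]
}}

```text
time: 10.1
tool_pos: [0.5213, 0.0256, 0.0709]
ee_rot: [1.648, 1.563, 1.91]
wrist_force: [-3.7, 9.4, 2.7]
width: 0.0005
```

Emit:
{"api": "send_rows", "payload": {
  "increments": [
    [-1, 0, 0.003, 0, 0],
    [-1, 0, 0.01, 0, 0],
    [-1, 0, 0.025, 0, 0],
    [-1, 0, 0.05, 0, 0],
    [-1, -0.02, 0.075, 0, 0]
  ]
}}

```text
time: 10.52
tool_pos: [0.5006, 0.0942, 0.0874]
ee_rot: [-3.129, 1.564, -2.869]
wrist_force: [-0.3, 0.6, -1.3]
width: -0.0001
```

Emit:
{"api": "send_rows", "payload": {
  "increments": [
    [-1, -0.035, 0.01, 0, 0],
    [-1, -0.07, 0.04, 0, 0],
    [-1, -0.1, 0.08, -0.01, 0],
    [-1, -0.1, 0.12, -0.02, 0],
    [-1, -0.1, 0.15, -0.04, 0]
  ]
}}

```text
time: 10.93
tool_pos: [0.4313, 0.2275, 0.1945]
ee_rot: [0.001, 1.562, 0.261]
wrist_force: [0.2, -0.4, -0.4]
width: 0.0009
```

Emit:
{"api": "send_rows", "payload": {
  "increments": [
    [-1, 0, 0.02, 0, 0],
    [-1, 0, 0.02, 0, 0],
    [-1, 0, 0.02, 0, 0]
  ]
}}

```text
time: 11.18
tool_pos: [0.424, 0.2454, 0.1913]
ee_rot: [-0.584, 1.568, -0.32]
wrist_force: [-0.9, 0.2, 0.2]
width: 0.0005
```

```bash
python3 st.py; python3 pic.py scene s9; python3 pic.py top t9; python3 - <<'E'
from bench import robot
import cv2
for n in("scene","top"): cv2.imwrite(f"pics/{n}9f.png",robot.snapshot(n)["image"][:,:,::-1])
E
```

```text
t 11.1833 pos [0.424  0.2454 0.1913] cradle [-0.0409  0.3365  0.1913] F [-0.83023261  0.42223616  0.17468183] j [ 0.41 -0.05  1.53 -0.    1.65 -1.42] w 0.0005459059807051982
yaw err deg (tool y vs cradle y) -0.31 xaxis [ 0.002 -0.001 -1.   ]
```

View pics/s9.png

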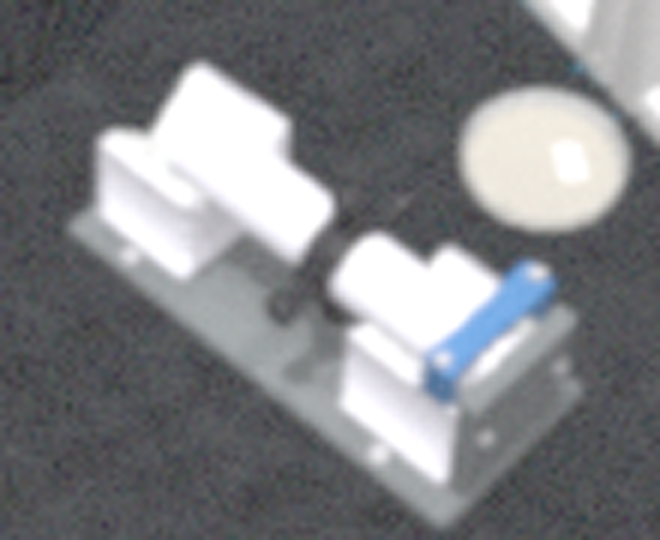

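View pics/t9.png

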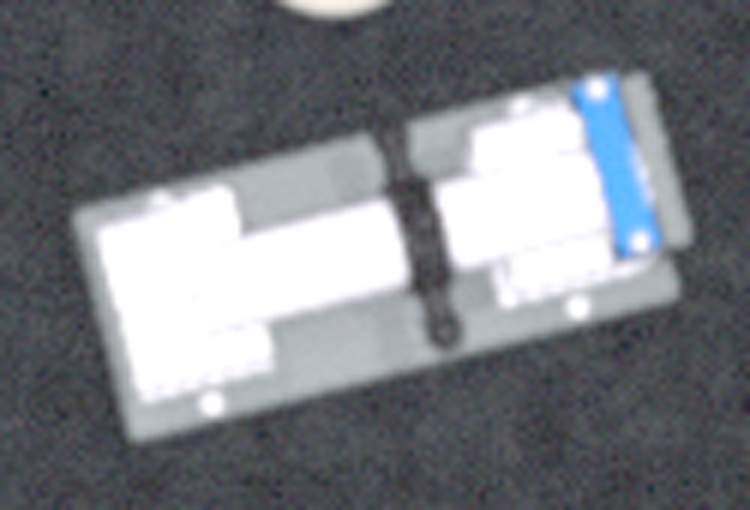

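View pics/top9f.png

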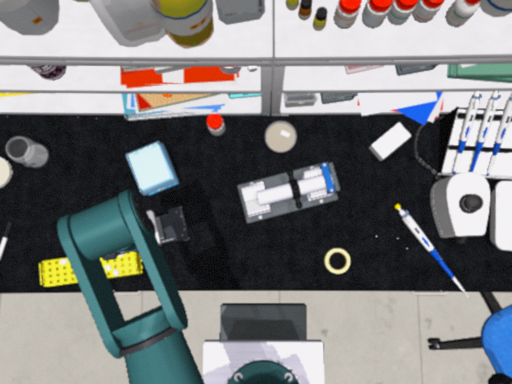

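```bash
python3 - <<'E'
from bench import robot
from h import *
s=robot.snapshot("top");i=s["image"][150:235,225:350,::-1]
i=np.clip((i.astype(float)-120)*2,0,255).astype('uint8')
cv2.imwrite("pics/t10.png",cv2.resize(i,None,fx=6,fy=6,interpolation=cv2.INTER_CUBIC))
z=lambda x,y:(x/6+225-.42,y/6+150-.42)
print("near ball",toc(onz(s,z(443,332),.069)),"upright",toc(onz(s,z(424,245),.115)),"far arm end",toc(onz(s,z(390,135),.069)))
E
```

```text
near ball [-0.04715175 -0.01255329  0.069     ] upright [-0.01323433 -0.00997998  0.115     ] far arm end [ 0.04263123 -0.01315631  0.069     ]
```

View pics/t10.png

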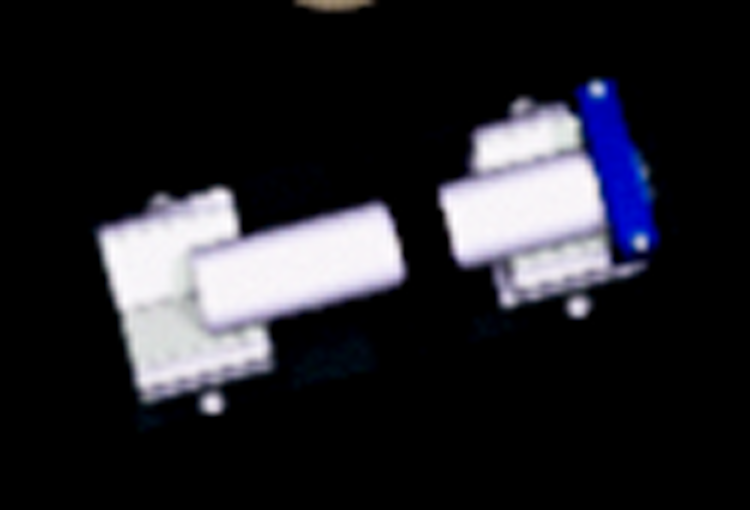

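```bash
python3 - <<'E'
from bench import robot
from h import *
s=robot.snapshot("top")
z=lambda x,y:(x/6+225-.42,y/6+150-.42)
for n,x,y,h in(("block L",98,230,.072),("block R",143,398,.072),("shaft end L",190,255,.069),("shaft end R",212,330,.069),("blk2 L +y",473,135,.072),("blk2 R +y",507,305,.072)): print(n,toc(onz(s,z(x,y),h)).round(4))
g=s["image"].astype(float).mean(2)
# profile along cradle axis at x=-3.5 , z=.0887, sub-mm
ys=np.arange(.07,.13,.002)
print([(round(y*1000),int(np.mean([cv2.remap(g.astype(np.float32),*[np.float32([[c]]) for c in proj(s,tow([x,y,.075]))],cv2.INTER_LINEAR)[0,0] for x in(-.012,-.006,0,.006)]))) for y in ys])
E
```

```text
block L [0.0344 0.1214 0.072 ]
block R [-0.0418  0.121   0.072 ]
shaft end L [0.0138 0.0853 0.069 ]
shaft end R [-0.0205  0.0844  0.069 ]
blk2 L +y [ 0.0328 -0.0479  0.072 ]
blk2 R +y [-0.0431 -0.0422  0.072 ]
[(70, 242), (72, 242), (74, 242), (76, 243), (78, 243), (80, 243), (82, 241), (84, 235), (86, 224), (88, 214), (90, 214), (92, 220), (94, 224), (96, 227), (98, 230), (100, 232), (102, 233), (104, 233), (106, 234), (108, 234), (110, 233), (112, 233), (114, 234), (116, 234), (118, 231), (120, 211), (122, 169), (124, 128), (126, 106), (128, 92)]
```

```bash
python3 -c "
from bench import robot
print(robot.close_job())"
```

```text
the job is handed in; nothing more can be done
None
```

I turned the spindle toward the robot with two pushes on the star arms until the flat dropped onto the −x face of the groove. I then pushed its +y end along the groove, under the bridge, to the stop, and backed the arm clear before handing in at about 11.5 s.

What the last checks showed:
- **At the stop:** pressing further raised the force to about 10 N with no more movement. The +y end measures 84–85 mm in the cradle's frame, against 85 mm expected.
- **Flat on the face:** one star arm stands upright and two are level. The shaft axis sits about 3.4 mm toward −x, against 3.5 mm expected.
- **Disagreement:** the star's own position reads y = −10 to −13 mm instead of −15 mm. The block edges in the same view also read 1 mm or more too far toward +y. I took the gap as camera and calibration error.
- **Other things on the bench:** the bottle, dish, tape and carton look unmoved in the last top view. The timer was hidden under the arm there, so I did not check it by eye. The fingers stayed at about 190 mm or higher in that area.

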